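Load a belt pulley into the drill jig

TASK

Load the smaller of the two belt pulleys into the drill jig: set it on the jig's open apron, push it in under the bridge between the converging rails, past the sprung catches, until it sits fully home against both rails, then press the plunger knob all the way down so that the plunger locks it through its bore. Push firmly but do not ram the pulley or force the plunger onto it, and leave everything else where it is.

Things in the scene. Friction and masses are not known exactly. Their poses are not given: they have to be found in the camera images.
- pulley: the smaller belt pulley, plain steel, lying flat: 56 mm diameter, 26 mm high, one V groove round its rim, 20 mm through bore. 0.2 to 0.4 kg. Origin: centre of its underside, z up along its axis
- big_pulley: the larger belt pulley, same shape, 76 mm diameter, 30 mm high, not for this jig; origin at the centre of its underside. To be left alone
- jig: drill jig bolted to the bench, at varying places; its mouth looks more or less to the robot's right. Origin on the bench below the seat's centre; +x is the push direction, from the open mouth inward; z up. Base plate 10 mm thick, x -125 to +62, y -85 to +85 mm, front corners cut off. Rails and bridge stand on it (see the points)
- jig_apron (a point): middle of the plate's bare front part (apron), on the plate top, at jig x = -85 mm, where the pulley can be set down; same axes as the jig. Clear from x = -120 to -55 mm, but for two bolt heads 5 mm high, 14 mm wide, at jig x = -108, y = +-43 mm
- jig_seat (a point): centre of the seat, on the plate top (10 mm above the bench): the pulley's origin when home. Same axes as the jig. Two dark rails, tops 34 mm above the bench, converge towards +x at 35 degrees each side, inner faces 138 mm apart at jig x = -50, 19 mm at x = +34 mm. A 56 mm disc centred here touches both: a hard stop
- bridge_edge (a point): middle of the lower front edge of the bridge, at jig x = -42, z = 70 mm. The bridge is 14 mm thick, x -42 to +36, y -72 to +72 mm, on legs at x 0 to 36, y +-58 to +-72 mm. It covers the seated pulley (rear rim at x = -28 mm): finish the push reaching in under this edge, tool leaning back to -x by 25 to 45 degrees. Same axes as the jig
- catches (a point): midway between two ball-nosed spring catches that stick out of the rails, at jig x = -8, z = 23 mm, noses 51 mm apart. The pulley meets them about 20 mm short of home, feels stopped, and takes 6 to 12 N to push past; beyond them they press it home against the rails. Same axes as the jig
- plunger (a joint): travel of the locating plunger in the bridge, above the seat: 0 to 0.003 raised at the start, 0.026 m fully down. Moves down under 4 to 7 N, stays where left. Its nose, 15 mm diameter with 3 mm chamfer, hangs 42 mm above the bench at 0 and enters the pulley's bore only if the pulley is home; else it lands on the pulley after about 6 mm
- plunger_top (a point): centre of the top of the plunger's black 28 mm knob; 132 mm above the bench when fully raised, 106 mm when down
- bottle: cola bottle, 65 mm diameter, 204 mm high, standing; origin at its foot. To be left alone
- spark_plug: spark plug lying on its side, 75 mm long. To be left alone
- tape: roll of black tape lying flat, 62 mm diameter, 19 mm high. To be left alone
Not all that is in view belongs to the job. Leave any green or purple look-alike of the pulley alone.

How it is judged:
By the outcome, as a careful person would: the job done as asked, in the order asked, and still so for the second after the job is handed in, with the robot touching nothing.
It also fails if it takes over 64 s, if anything falls off the work surface, if the arm or the gripper's body presses on something with over 40 N, if the wrist force passes 120 N, or if a joint passes its speed limit or range.

ROBOT

A 6-joint arm with a two-finger parallel gripper is mounted at the origin on a cart in front of the work surface, level with it; the furniture and walls round the work are solid. World frame = base frame: x ahead of the robot, y to its left, z up, the work surface at z = 0. Lengths are in m, angles in rad, forces in N, time in s.
With the tool pointing down it reaches from about 0.375 to 0.75 m from the base axis. Payload 9 kg.
Tool frame: the origin (TCP) lies at the very end of the fingers, on their centre line; the grasp point (between the pads) lies 19 mm behind it (manip.hold_point_z is the z of the grasp point in the tool frame, in m); z points along the fingers, y is the line along which they close (so a half turn about z gives the same grasp; the last joint's range is limited). The gripper opens to 85 mm and grips with 20 to 120 N. Pads are 22 mm wide; open, the fingers measure 114 mm over their backs; the gripper's body (76 mm by 85 mm) begins 54 mm behind the grasp point. The pads swing forward as they close: fully open they stand 13 mm farther back than shut.
Start: joints at [0.975, 0.104, 0.097, 1.564, 0, 1.353], TCP at [0.221, 0.558, 0.231] pointing down, gripper open.
Joint ranges: [-2.99, 2.99], [-0.84, 1.86], [-1.1, 1.16], [-1.84, 2.11], [-1.51, 1.56], [-3.14, 3.14]. Speed limits (rad/s): [2.22, 2.22, 2.57, 3.14, 3.14, 3.14].

INTERFACE

Orientations are given as a unit quaternion [x, y, z, w].
In Python, from plant import manip, cams gives the robot as it stands. The module is installed in compiled form; this text tells all that it offers.
- The arm moves only by the tool move_arm, never from a script. Its argument "rows" is one flat list of numbers, 5 for each row, row after row: the opening, from 0 (shut) to 1 (fully open), then the shift along the tool's x, y, z scaled (see below), then the turn about the tool's z scaled (see below). A call has 1 to 8 rows; each row shifts and turns the commanded pose from where the row before left it, along the tool's axes as they then stand; what a row does not reach is not made up. The controller multiplies each number of a shift by 30 cm and each number of a turn by pi rad. A row lasts 1/10 s, in which the tool goes at most 50 mm and 8.59 degrees, less where a joint would pass 70% of its speed; a pose out of reach is approached as far as the arm can. A call with a number of a shift or a turn outside -1 to 1 is refused whole. A call with a gripper value outside its range is refused whole. The fingers move at their own pace and stop on an object; "grip_force" is the grip in N (left out, the last holds). Time passes only in rows, so rows that do not move let the fingers close. It gives the time, the measured TCP pose, the force, the opening and the grip force at its end, in the units of the state.
- manip.read_state(): the state, without advancing time (a new reading comes with each control period).
- cams.snapshot(name): name is "side" or "top"; returns a dict with "img" (420x560x3 uint8, red, green, blue), "fov_y" (degrees; the focal length in pixels is half the picture's height over the tangent of half this angle, whatever the lens; pixels are square), "cx", "cy" (the principal point, pixels), "pose" (4x4, takes a point from camera to world coordinates). Camera axes: x right, y down, z forward; pixel columns grow to the right and rows downward; lengths in m; the calibration is good to about 2 mm. A picture is of the moment at which its call begins. There is no depth.
- manip.close_job(): hands the job in; it is judged then, once.
The state is a dict: "time": time; "qpos": joint angles; "qd": joint speeds; "tau": joint torques, N m; "ee_pos": TCP position; "tcp_rot": TCP orientation; "contact_force": force on the tool from outside, world axes, zero at the start; "wrist_torque": the same for the moment, N m; "gripper_width": finger opening in m; "grasp_force": force on a finger pad.
Only numpy, scipy, OpenCV 4.12 (cv2) and the standard library are available. Lean on these libraries where they do the work, as an engineer would, in place of code of your own. Each camera call takes 0.05 s, during which the arm holds its last target. There are 200 camera calls.

## Working session

There is one attempt and no reset: what is moved stays moved. The work goes in short steps, Python scripts to look and compute and a tool call to move; the robot and the scene stay as the last step left them, time stands still between calls to the robot, and variables do not carry over. Pictures are saved under pics/ and viewed, at most 10 in all, crops included, and the job is handed in when it is done.

Besides the shell and the picture viewer there is one more tool, called after "Call:" by a JSON object that holds its "fn" and its "kwargs", one argument or row to a line. move_arm: Moves the arm, as the interface text tells. Shifts and turns lie within -1 to 1; 1 stands for 30 cm of shift or pi rad of turn. Its arguments: {"type":"object","properties":{"rows":{"type":"array"},"grip_force":{"type":"number"}},"required":["rows"]}

```bash
mkdir -p pics
python3 - <<'E'
from plant import manip,cams
import cv2,numpy as np
np.set_printoptions(precision=4,suppress=True)
for n in("top","side"):
    s=cams.snapshot(n); cv2.imwrite(f"pics/{n}0.png",s["img"][:,:,::-1]); print(n,s["fov_y"],s["cx"],s["cy"]);print(s["pose"])
st=manip.read_state();print({k:st[k] for k in("time","ee_pos","tcp_rot","gripper_width","contact_force")},manip.hold_point_z)
E
```

```text
top 44.91373374391344 280.91906091425074 214.00239759105352
[[ 0.2062 -0.9461  0.2498  0.2465]
 [-0.9785 -0.198   0.058  -0.046 ]
 [-0.0054 -0.2564 -0.9666  1.3876]
 [ 0.      0.      0.      1.    ]]
side 47.91240421744684 282.1715833755603 210.25382865996806
[[ 0.9941 -0.0837  0.0693  0.5038]
 [-0.1068 -0.6366  0.7637 -0.7887]
 [-0.0198 -0.7666 -0.6418  0.7701]
 [ 0.      0.      0.      1.    ]]
{'time': 0.1, 'ee_pos': array([0.2212, 0.5574, 0.2306]), 'tcp_rot': array([ 0.1878,  0.9822, -0.0006, -0.0002]), 'gripper_width': 0.08529933798762133, 'contact_force': array([-0.3675,  0.0673, -0.6127])} -0.0187
```

View pics/top0.png

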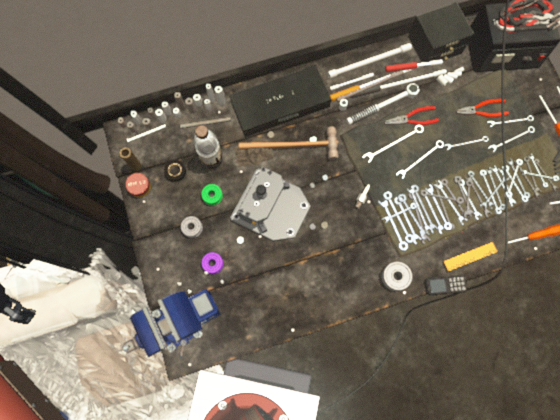

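View pics/side0.png

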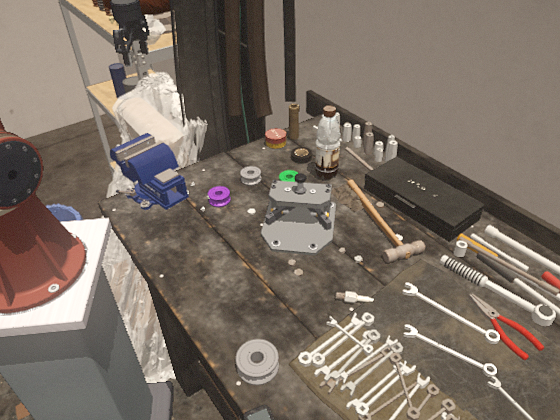

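The top view shows the small pulley at (191,227), the jig at (268,205) with its knob at (261,190), the mouth facing lower right, and the big pulley at (397,277). In the side view the pulley is at (250,175) and the knob at (299,180). Next I'll enlarge these areas.

```bash
cat > h.py <<'E'
import cv2,numpy as np
from plant import manip,cams
np.set_printoptions(precision=4,suppress=True)
def ray(s,u,v):
    f=s["img"].shape[0]/2/np.tan(np.radians(s["fov_y"])/2)
    d=s["pose"][:3,:3]@np.array([(u-s["cx"])/f,(v-s["cy"])/f,1]); return s["pose"][:3,3],d/np.linalg.norm(d)
def onz(s,u,v,z):
    o,d=ray(s,u,v); return o+d*(z-o[2])/d[2]
def tri(a,ua,b,ub):
    o,d=ray(a,*ua);p,e=ray(b,*ub)
    t=np.linalg.lstsq(np.c_[d,-e],p-o,rcond=None)[0]
    x,y=o+d*t[0],p+e*t[1]; return (x+y)/2,np.linalg.norm(x-y)
def proj(s,P):
    f=s["img"].shape[0]/2/np.tan(np.radians(s["fov_y"])/2)
    c=s["pose"][:3,:3].T@(np.asarray(P)-s["pose"][:3,3]); return s["cx"]+f*c[0]/c[2],s["cy"]+f*c[1]/c[2]
def crop(img,x,y,w,h,k): return cv2.resize(np.ascontiguousarray(img[y:y+h,x:x+w,::-1]),None,fx=k,fy=k,interpolation=cv2.INTER_CUBIC)
E
python3 - <<'E'
from h import *
t=cams.snapshot("top")["img"];s=cams.snapshot("side")["img"]
a=crop(t,170,160,150,90,5);b=crop(s,235,160,110,100,5)
cv2.imwrite("pics/a.png",a);cv2.imwrite("pics/b.png",b)
E
```

```text
(no output)
```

View pics/a.png

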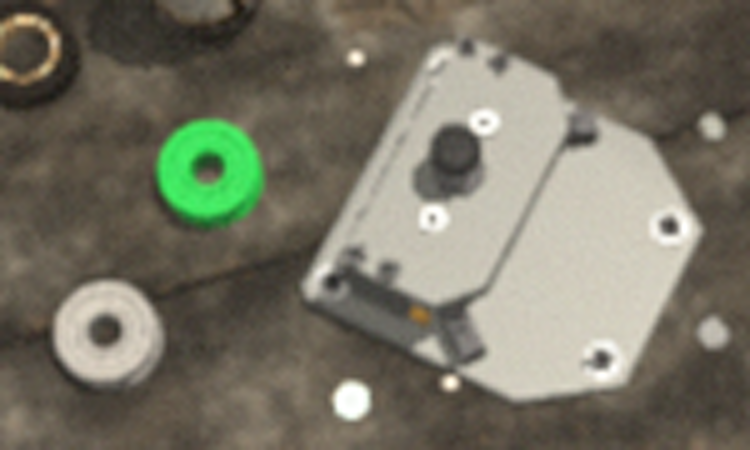

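View pics/b.png

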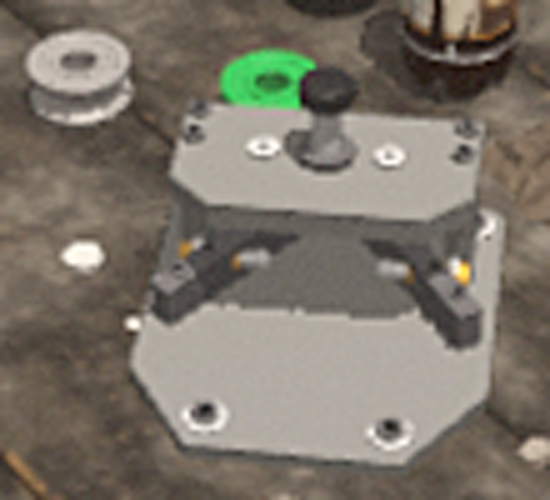

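The top crop shows the pulley bore at (106,330), bolts at (669,227) and (602,360), and the knob top at (456,147). The side crop shows the bore at (79,61), bolts at (205,413) and (389,431), and the knob top at (328,84).

Run:
```python
from h import *
t=cams.snapshot("top");s=cams.snapshot("side")
T=lambda x,y:(170+(x+.5)/5-.5,160+(y+.5)/5-.5)
S=lambda x,y:(235+(x+.5)/5-.5,160+(y+.5)/5-.5)
# refine pulley top-face outline by contour in the top view
P={"pul":(T(106,330),S(79,61)),"b1":(T(669,227),S(389,431)),"b2":(T(602,360),S(205,413)),"knob":(T(456,147),S(328,84)),
"scr1":(T(484,122),S(389,155)),"scr2":(T(433,218),S(263,147))}
for k,(a,b) in P.items(): print(k,tri(t,a,s,b),"top@z",onz(t,*a,{"p":.026,"b":.015,"k":.132,"s":.086}[k[0]]),onz(s,*b,{"p":.026,"b":.015,"k":.132,"s":.086}[k[0]]))
def av(k,z): a,b=P[k]; return (onz(t,*a,z)+onz(s,*b,z))/2
b1,b2=av("b1",.015),av("b2",.015)
print(np.linalg.norm(b1-b2)); 
kn=av("knob",.132)[:2]; m=((b1+b2)/2)[:2]; x=kn-m; print("len",np.linalg.norm(x),"yaw by knob",np.degrees(np.arctan2(x[1],x[0])))
e=(b1-b2)[:2]; print("yaw by bolts",np.degrees(np.arctan2(e[1],e[0]))+90,"s", np.degrees(np.arctan2(*(av("scr1",.086)-av("scr2",.086))[:2][::-1]))+90)
```

```text
pul (array([0.5156, 0.2725, 0.0244]), np.float64(0.00038995445740545794)) top@z [0.5151 0.2721 0.026 ] [0.5157 0.2703 0.026 ]
b1 (array([ 0.641 , -0.02  ,  0.0105]), np.float64(1.127905584299759e-05)) top@z [ 0.6397 -0.0201  0.015 ] [ 0.6402 -0.0246  0.015 ]
b2 (array([0.5581, 0.0014, 0.0115]), np.float64(0.00048008606123444304)) top@z [0.557  0.0013 0.015 ] [ 0.558  -0.0021  0.015 ]
knob (array([0.6279, 0.0949, 0.1253]), np.float64(0.00010511002936373219)) top@z [0.6259 0.0941 0.132 ] [0.6267 0.0858 0.132 ]
scr1 (array([0.6564, 0.0875, 0.0866]), np.float64(0.00017764693247064782)) top@z [0.6566 0.0875 0.086 ] [0.6564 0.0882 0.086 ]
scr2 (array([0.5983, 0.1026, 0.0858]), np.float64(0.0005706694895300848)) top@z [0.5985 0.1027 0.086 ] [0.598  0.1023 0.086 ]
0.08528823033526958
len 0.105003333951722 yaw by knob 74.79058410170727
yaw by bolts 75.10614934423941 s 75.91451319416997
```

Call:
{"fn": "move_arm", "kwargs": {
  "rows": [1,0,0,-0.16,0,1,0,0,-0.16,0,1,0,0,-0.16,0,1,0,0,-0.16,0,1,0,0,-0.16,0,1,0,0,-0.16,0,1,0,0,-0.16,0,1,0,0,-0.16,0]
}}

```text
time: 1.1
ee_pos: [0.2122, 0.5344, 0.5392]
tcp_rot: [0.188, 0.981, 0.043, 0.016]
contact_force: [0.7, 0.2, -0.5]
gripper_width: 0.0857
grasp_force: 0.0
```

Call:
{"fn": "move_arm", "kwargs": {
  "rows": [1,0,0,0.16,0,1,0,0,0.16,0,1,0,0,0.16,0]
}}

```text
time: 1.4
ee_pos: [0.2185, 0.5448, 0.4145]
tcp_rot: [0.188, 0.981, 0.043, 0.017]
contact_force: [0.1, 0.2, 1.1]
gripper_width: 0.0853
grasp_force: 0.0
```

```bash
cat >> h.py <<'E'
from scipy.spatial.transform import Rotation as Ro
def st():
    s=manip.read_state();R=Ro.from_quat(s["tcp_rot"]).as_matrix()
    z=R[:,2];print("t",round(s["time"],2),"p",s["ee_pos"],"q",s["qpos"],"\nx",R[:,0],"y",R[:,1],"z",z,"tilt",round(np.degrees(np.arccos(-z[2])),2),"az",round(np.degrees(np.arctan2(z[1],z[0])),1),"F",s["contact_force"],"w",round(s["gripper_width"],4),"g",s["grasp_force"])
    return s["ee_pos"],R
def rel(target):
    p,R=st(); d=R.T@(np.asarray(target)-p); print("tool shift mm",d*1000,"scaled",d/.3); return d
def ang(jy):  # turn about tool z so that tool y lies along world azimuth jy (deg)
    p,R=st(); a=np.radians(jy); v=R.T@np.array([np.cos(a),np.sin(a),0]); t=np.degrees(np.arctan2(-v[0],v[1])); t=(t+90)%180-90; print("turn deg",t,"scaled",t/180)
E
python3 -c "
from h import *;st();ang(75-60)"
```

```text
t 1.4 p [0.2185 0.5448 0.4145] q [0.9642 0.0753 0.4066 1.8092 0.0048 1.3423] 
x [-0.929   0.3696 -0.0164] y [0.3667 0.9258 0.0915] z [ 0.049   0.079  -0.9957] tilt 5.33 az 58.2 F [0.1239 0.221  1.1104] w 0.0853 g 0.0
t 1.4 p [0.2185 0.5448 0.4145] q [0.9642 0.0753 0.4066 1.8092 0.0048 1.3423] 
x [-0.929   0.3696 -0.0164] y [0.3667 0.9258 0.0915] z [ 0.049   0.079  -0.9957] tilt 5.33 az 58.2 F [0.1239 0.221  1.1104] w 0.0853 g 0.0
turn deg 53.47381008891176 scaled 0.29707672271617647
```

Going out of reach tilts the tool, and the tilt stays. So I'll build up the lean needed for the final push this way, near azimuth 75-80°.

Call:
{"fn": "move_arm", "kwargs": {
  "rows": [1,0.1,-0.03,-0.1,0,1,0.1,-0.03,-0.1,0,1,0.1,-0.03,-0.1,0,1,0.1,-0.03,-0.1,0,1,0,0,-0.15,0,1,0,0,-0.15,0,1,0,0,-0.15,0,1,0,0,-0.15,0]
}}

```text
time: 2.2
ee_pos: [0.0763, 0.511, 0.6107]
tcp_rot: [0.186, 0.977, 0.105, 0.027]
contact_force: [0.1, 0.8, 0.7]
gripper_width: 0.0855
grasp_force: 0.0
```

```bash
python3 -c "
from h import *;st()"
```

```text
t 2.2 p [0.0763 0.511  0.6107] q [ 1.1754  0.1093  0.8658  2.1107 -0.0105  1.5508] 
x [-0.9293  0.3691 -0.0145] y [0.3577 0.9089 0.2146] z [ 0.0924  0.1942 -0.9766] tilt 12.42 az 64.5 F [0.0558 0.812  0.6687] w 0.0855 g 0.0
```

Call:
{"fn": "move_arm", "kwargs": {
  "rows": [1,0.11,-0.04,0,0,1,0.11,-0.04,0,0,1,0.11,-0.04,0,0,1,0.11,-0.04,0,0,1,0,0,-0.15,0,1,0,0,-0.15,0,1,0,0,-0.15,0]
}}

```text
time: 2.9
ee_pos: [-0.0701, 0.482, 0.6526]
tcp_rot: [0.183, 0.971, 0.153, 0.022]
contact_force: [0.4, 1.1, 0.5]
gripper_width: 0.0853
grasp_force: 0.0
```

```bash
python3 -c "
from h import *;st()"
```

```text
t 2.9 p [-0.0701  0.482   0.6526] q [ 1.4949  0.0338  0.8747  2.1108 -0.0764  1.8554] 
x [-0.9322  0.3616  0.0133] y [0.3482 0.8864 0.305 ] z [ 0.0985  0.2889 -0.9523] tilt 17.77 az 71.2 F [0.3536 1.1327 0.5383] w 0.0853 g 0.0
```

Call:
{"fn": "move_arm", "kwargs": {
  "rows": [1,0,0,-0.15,0,1,0,0,-0.15,0,1,0,0,-0.15,0,1,0,0,-0.15,0]
}}

```text
time: 3.3
ee_pos: [-0.0809, 0.4282, 0.7144]
tcp_rot: [0.178, 0.959, 0.22, 0.015]
contact_force: [-0.0, 0.1, -0.7]
gripper_width: 0.0852
grasp_force: 0.0
```

```bash
python3 -c "
from h import *;st()"
```

```text
t 3.3 p [-0.0809  0.4282  0.7144] q [ 1.5176 -0.0996  0.8782  2.1108 -0.0861  1.8664] 
x [-0.9359  0.3489  0.049 ] y [0.3353 0.8392 0.4283] z [ 0.1083  0.4172 -0.9023] tilt 25.53 az 75.4 F [-0.0158  0.0934 -0.7069] w 0.0852 g 0.0
```

Call:
{"fn": "move_arm", "kwargs": {
  "rows": [1,-0.12,0,-0.1,0,1,-0.12,0,-0.1,0,1,-0.1,0,-0.15,0]
}}

```text
time: 3.6
ee_pos: [-0.0047, 0.3708, 0.7373]
tcp_rot: [0.178, 0.949, 0.26, 0.025]
contact_force: [0.9, 0.7, 0.7]
gripper_width: 0.0859
grasp_force: 0.0
```

```bash
python3 -c "
from h import *;ang(75.2-90)
rel([0.5156,.2725,.15])"
```

```text
t 3.6 p [-0.0047  0.3708  0.7373] q [ 1.1765 -0.3253  0.7395  2.1108  0.0567  1.5623] 
x [-0.9355  0.3505  0.0448] y [0.3245 0.802  0.5015] z [ 0.1398  0.4837 -0.864 ] tilt 30.23 az 73.9 F [0.9442 0.7297 0.6831] w 0.0859 g 0.0
turn deg 83.75112803955949 scaled 0.4652840446642194
t 3.6 p [-0.0047  0.3708  0.7373] q [ 1.1765 -0.3253  0.7395  2.1108  0.0567  1.5623] 
x [-0.9355  0.3505  0.0448] y [0.3245 0.802  0.5015] z [ 0.1398  0.4837 -0.864 ] tilt 30.23 az 73.9 F [0.9442 0.7297 0.6831] w 0.0859 g 0.0
tool shift mm [-547.511  -204.5269  532.6054] scaled [-1.825  -0.6818  1.7754]
```

Call:
{"fn": "move_arm", "kwargs": {
  "rows": [1,-0.1,-0.04,0.1,0,1,-0.1,-0.04,0.1,0,1,-0.1,-0.04,0.1,0,1,-0.1,-0.04,0.1,0,1,-0.1,-0.04,0.1,0,1,-0.1,-0.04,0.1,0,1,-0.1,-0.04,0.1,0,1,-0.1,-0.04,0.1,0]
}}

```text
time: 4.4
ee_pos: [0.2203, 0.3263, 0.4726]
tcp_rot: [0.179, 0.949, 0.259, 0.025]
contact_force: [-3.0, 4.4, 7.8]
gripper_width: 0.0857
grasp_force: 0.0
```

Call:
{"fn": "move_arm", "kwargs": {
  "rows": [1,0,0,0,0.0465,1,0,0,0,0.0465,1,0,0,0,0.0465,1,0,0,0,0.0465,1,0,0,0,0.0465,1,0,0,0,0.0465,1,0,0,0,0.0465,1,0,0,0,0.0465]
}}

```text
time: 5.2
ee_pos: [0.2189, 0.3269, 0.4741]
tcp_rot: [0.674, 0.691, 0.229, -0.123]
contact_force: [-0.3, 0.6, 0.1]
gripper_width: 0.0852
grasp_force: 0.0
```

```bash
python3 -c "
from h import *;ang(75.2-90)
rel([0.5156,.2725,.15])"
```

```text
t 5.2 p [0.2189 0.3269 0.4741] q [ 0.2577 -0.8412 -0.2413  1.8817  0.4455  1.8692] 
x [-0.0609  0.8759  0.4786] y [ 0.9884 -0.0138  0.151 ] z [ 0.1388  0.4822 -0.865 ] tilt 30.12 az 73.9 F [-0.2747  0.6182  0.0875] w 0.0852 g 0.0
turn deg 16.41645559652818 scaled 0.09120253109182322
t 5.2 p [0.2189 0.3269 0.4741] q [ 0.2577 -0.8412 -0.2413  1.8817  0.4455  1.8692] 
x [-0.0609  0.8759  0.4786] y [ 0.9884 -0.0138  0.151 ] z [ 0.1388  0.4822 -0.865 ] tilt 30.12 az 73.9 F [-0.2747  0.6182  0.0875] w 0.0852 g 0.0
tool shift mm [-220.7844  245.1258  295.2876] scaled [-0.7359  0.8171  0.9843]
```

Call:
{"fn": "move_arm", "kwargs": {
  "rows": [1,0,0.1,0,0.0455,1,0,0.1,0,0.0455]
}}

```text
time: 5.4
ee_pos: [0.2785, 0.3229, 0.482]
tcp_rot: [0.765, 0.589, 0.21, -0.154]
contact_force: [-0.5, -0.3, -0.5]
gripper_width: 0.085
grasp_force: 0.0
```

```bash
python3 -c "
from h import *;ang(75.2-90)
rel([0.5156,.2725,.15])"
```

```text
t 5.4 p [0.2785 0.3229 0.482 ] q [ 0.1864 -0.7016 -0.1561  1.8595  0.4652  2.077 ] 
x [0.2181 0.8366 0.5026] y [ 0.9659 -0.2588  0.0117] z [ 0.1399  0.4829 -0.8644] tilt 30.18 az 73.8 F [-0.5439 -0.2987 -0.5241] w 0.085 g 0.0
turn deg 0.16347459881419013 scaled 0.0009081922156343896
t 5.4 p [0.2785 0.3229 0.482 ] q [ 0.1864 -0.7016 -0.1561  1.8595  0.4652  2.077 ] 
x [0.2181 0.8366 0.5026] y [ 0.9659 -0.2588  0.0117] z [ 0.1399  0.4829 -0.8644] tilt 30.18 az 73.8 F [-0.5439 -0.2987 -0.5241] w 0.085 g 0.0
tool shift mm [-157.2867  238.1308  295.8169] scaled [-0.5243  0.7938  0.9861]
```

Call:
{"fn": "move_arm", "kwargs": {
  "rows": [1,-0.06,0.095,0.12,0,1,-0.06,0.095,0.12,0,1,-0.06,0.095,0.12,0,1,-0.06,0.095,0.12,0,1,-0.06,0.095,0.12,0,1,-0.06,0.095,0.12,0,1,-0.06,0.095,0.12,0,1,0,0,0,0]
}}

```text
time: 6.2
ee_pos: [0.4782, 0.2865, 0.1953]
tcp_rot: [0.766, 0.589, 0.206, -0.156]
contact_force: [-0.3, -0.0, -0.8]
gripper_width: 0.0855
grasp_force: 0.0
```

```bash
python3 -c "
from h import *
rel([0.517,.277,.08]);rel([.517,.277,.006])"
```

```text
t 6.2 p [0.4782 0.2865 0.1953] q [ 0.0251 -0.4059 -0.5083  1.3046  0.4978  1.8963] 
x [0.2207 0.8383 0.4985] y [ 0.9665 -0.2568  0.0039] z [ 0.1313  0.4809 -0.8669] tilt 29.9 az 74.7 F [-0.3099 -0.0093 -0.8389] w 0.0855 g 0.0
tool shift mm [-56.8578  39.5107 100.4353] scaled [-0.1895  0.1317  0.3348]
t 6.2 p [0.4782 0.2865 0.1953] q [ 0.0251 -0.4059 -0.5083  1.3046  0.4978  1.8963] 
x [0.2207 0.8383 0.4985] y [ 0.9665 -0.2568  0.0039] z [ 0.1313  0.4809 -0.8669] tilt 29.9 az 74.7 F [-0.3099 -0.0093 -0.8389] w 0.0855 g 0.0
tool shift mm [-93.7483  39.2223 164.5836] scaled [-0.3125  0.1307  0.5486]
```

Call:
{"fn": "move_arm", "kwargs": {
  "rows": [1,-0.0475,0.033,0.0835,0,1,-0.0475,0.033,0.0835,0,1,-0.0475,0.033,0.0835,0,1,-0.0475,0.033,0.0835,0,1,-0.03,0,0.053,0,1,0,0,0,0]
}}

```text
time: 6.8
ee_pos: [0.5175, 0.2783, 0.0675]
tcp_rot: [0.764, 0.59, 0.208, -0.155]
contact_force: [-1.2, -1.0, 0.4]
gripper_width: 0.0859
grasp_force: 0.0
```

```bash
python3 -c "
from h import *
rel([.517,.277,.006])
s=cams.snapshot('side');t=cams.snapshot('top')
a=crop(s['img'],190,110,120,110,4);b=crop(t['img'],130,175,90,110,4)
cv2.imwrite('pics/c.png',np.hstack([a,b]))"
```

```text
t 6.8 p [0.5175 0.2783 0.0675] q [ 0.0052 -0.2206 -0.5936  1.0401  0.5023  1.8723] 
x [0.2167 0.8381 0.5006] y [ 0.9668 -0.2552  0.0088] z [ 0.1351  0.4821 -0.8656] tilt 30.05 az 74.3 F [-1.2207 -0.9622  0.4101] w 0.0859 g 0.0
tool shift mm [-31.9778  -0.6705  52.5099] scaled [-0.1066 -0.0022  0.175 ]
```

View pics/c.png

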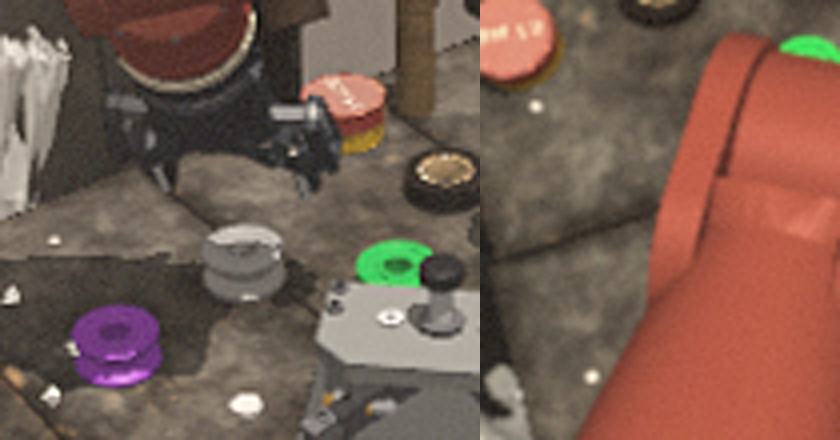

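The fingers, at about (165,185) and (310,185), straddle the pulley at (244,262). Green is clear on the right, so I'll descend and grip.

Call:
{"fn": "move_arm", "kwargs": {
  "rows": [1,-0.035,0,0.058,0,1,-0.035,0,0.058,0,1,-0.0355,-0.002,0.058,0,1,0,0,0,0]
}}

```text
time: 7.3
ee_pos: [0.518, 0.2772, 0.0077]
tcp_rot: [0.764, 0.591, 0.209, -0.154]
contact_force: [0.4, 0.2, 0.0]
gripper_width: 0.0852
grasp_force: 0.0
```

Call:
{"fn": "move_arm", "kwargs": {
  "rows": [0.4,0,0,0,0,0.4,0,0,0,0,0.4,0,0,0,0,0.4,0,0,0,0,0.4,0,0,0,0,0.4,0,0,0,0,0.4,0,0,0,0,0.4,0,0,0,0],
  "grip_force": 40
}}

```text
time: 8.1
ee_pos: [0.5204, 0.2773, 0.0108]
tcp_rot: [0.764, 0.591, 0.211, -0.153]
contact_force: [-3.6, -2.4, 6.6]
gripper_width: 0.0542
grasp_force: 41.6
```

```bash
python3 -c "
from h import *
st()"
```

```text
t 8.1 p [0.5204 0.2773 0.0108] q [ 0.0026 -0.1525 -0.6442  0.9163  0.5037  1.8693] 
x [0.2132 0.8376 0.5029] y [ 0.9668 -0.2551  0.0149] z [ 0.1408  0.483  -0.8642] tilt 30.21 az 73.7 F [-3.624  -2.4104  6.6278] w 0.0542 g 41.55630266126536
```

Call:
{"fn": "move_arm", "kwargs": {
  "rows": [0.4,0.02,0,-0.034,0,0.4,0.06,0.002,-0.104,0,0.4,0.06,0.002,-0.104,0,0.4,0.06,0.002,-0.104,0,0.4,0.06,0.002,-0.104,0,0.4,0.05,0,-0.08,0,0.4,0,0,0,0]
}}

```text
time: 8.8
ee_pos: [0.5215, 0.2779, 0.1989]
tcp_rot: [0.763, 0.591, 0.213, -0.151]
contact_force: [0.5, -0.7, -1.2]
gripper_width: 0.0544
grasp_force: 43.6
```

```bash
python3 -c "
from h import *
ang(75.2-90)
rel([.6079,.0209,.2])"
```

```text
t 8.8 p [0.5215 0.2779 0.1989] q [ 0.0042 -0.2932 -0.4144  1.2802  0.5028  1.8709] 
x [0.2103 0.8379 0.5036] y [ 0.9667 -0.255   0.0206] z [ 0.1457  0.4825 -0.8637] tilt 30.27 az 73.2 F [ 0.5255 -0.6518 -1.2287] w 0.0544 g 43.592590061816736
turn deg 0.6125794494938788 scaled 0.003403219163854882
t 8.8 p [0.5215 0.2779 0.1989] q [ 0.0042 -0.2932 -0.4144  1.2802  0.5028  1.8709] 
x [0.2103 0.8379 0.5036] y [ 0.9667 -0.255   0.0206] z [ 0.1457  0.4825 -0.8637] tilt 30.27 az 73.2 F [ 0.5255 -0.6518 -1.2287] w 0.0544 g 43.592590061816736
tool shift mm [-196.6721  149.0738 -112.3535] scaled [-0.6556  0.4969 -0.3745]
```

Call:
{"fn": "move_arm", "kwargs": {
  "rows": [0.4,-0.0937,0.071,-0.0535,0,0.4,-0.0937,0.071,-0.0535,0,0.4,-0.0937,0.071,-0.0535,0,0.4,-0.0937,0.071,-0.0535,0,0.4,-0.0937,0.071,-0.0535,0,0.4,-0.0937,0.071,-0.0535,0,0.4,-0.0937,0.071,-0.0535,0,0.4,0,0,0,0]
}}

```text
time: 9.6
ee_pos: [0.6066, 0.0163, 0.1917]
tcp_rot: [0.765, 0.589, 0.209, -0.153]
contact_force: [0.3, 0.4, -2.6]
gripper_width: 0.054
grasp_force: 43.8
```

```bash
python3 -c "
from h import *
ang(75.2-90)
rel([.6079,.0209,.2]);rel([.6079,.0209,.022])
s=cams.snapshot('side');t=cams.snapshot('top')
a=crop(s['img'],215,100,150,150,4)
cv2.imwrite('pics/d.png',a)"
```

```text
t 9.6 p [0.6066 0.0163 0.1917] q [-0.4515  0.0793 -0.0757  1.5127  0.5162  1.3526] 
x [0.2186 0.8376 0.5006] y [ 0.9658 -0.2591  0.0118] z [ 0.1396  0.4808 -0.8656] tilt 30.05 az 73.8 F [ 0.2647  0.4298 -2.6336] w 0.054 g 43.75091597161372
turn deg 0.15060686476103058 scaled 0.0008367048042279477
t 9.6 p [0.6066 0.0163 0.1917] q [-0.4515  0.0793 -0.0757  1.5127  0.5162  1.3526] 
x [0.2186 0.8376 0.5006] y [ 0.9658 -0.2591  0.0118] z [ 0.1396  0.4808 -0.8656] tilt 30.05 az 73.8 F [ 0.2647  0.4298 -2.6336] w 0.054 g 43.75091597161372
tool shift mm [ 8.2995  0.2056 -4.7656] scaled [ 0.0277  0.0007 -0.0159]
t 9.6 p [0.6066 0.0163 0.1917] q [-0.4515  0.0793 -0.0757  1.5127  0.5162  1.3526] 
x [0.2186 0.8376 0.5006] y [ 0.9658 -0.2591  0.0118] z [ 0.1396  0.4808 -0.8656] tilt 30.05 az 73.8 F [ 0.2647  0.4298 -2.6336] w 0.054 g 43.75091597161372
tool shift mm [-80.8014  -1.9021 149.3142] scaled [-0.2693 -0.0063  0.4977]
```

View pics/d.png

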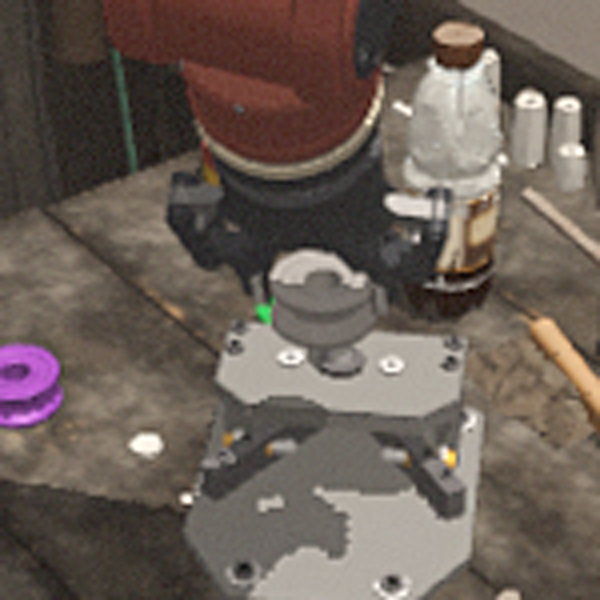

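The pulley is held level, with its centre near (322,300). Now I'll lower it onto the apron.

Call:
{"fn": "move_arm", "kwargs": {
  "rows": [0.4,-0.058,-0.0015,0.108,0,0.4,-0.058,-0.0015,0.108,0,0.4,-0.058,-0.0015,0.108,0,0.4,-0.058,-0.0015,0.108,0,0.4,-0.013,0,0.024,0,0.4,-0.013,0,0.024,0,0.4,0,0,0,0,0.4,0,0,0,0]
}}

```text
time: 10.5
ee_pos: [0.6083, 0.0254, 0.0313]
tcp_rot: [0.764, 0.591, 0.21, -0.153]
contact_force: [-0.6, -1.5, -2.1]
gripper_width: 0.0541
grasp_force: 43.7
```

```bash
python3 -c "
from h import *
rel([.6079,.0209,.022])"
```

```text
t 10.5 p [0.6083 0.0254 0.0313] q [-0.4361  0.1776 -0.268   1.213   0.5187  1.3652] 
x [0.2134 0.8385 0.5013] y [ 0.9668 -0.255   0.015 ] z [ 0.1404  0.4815 -0.8651] tilt 30.1 az 73.7 F [-0.5616 -1.5022 -2.1349] w 0.0541 g 43.70075722130423
tool shift mm [-8.5158  0.6481  5.87  ] scaled [-0.0284  0.0022  0.0196]
```

Call:
{"fn": "move_arm", "kwargs": {
  "rows": [0.4,-0.014,0.001,0.01,0,0.4,-0.014,0.001,0.01,0,0.4,0,0,0,0,0.4,0,0,0,0]
}}

```text
time: 10.9
ee_pos: [0.6076, 0.0208, 0.0208]
tcp_rot: [0.764, 0.591, 0.21, -0.153]
contact_force: [2.3, -1.5, 3.3]
gripper_width: 0.0543
grasp_force: 44.2
```

```bash
python3 -c "
from h import *
rel([.6079,.0209,.022])"
```

```text
t 10.9 p [0.6076 0.0208 0.0208] q [-0.4441  0.1925 -0.272   1.1991  0.5184  1.3567] 
x [0.2142 0.8381 0.5018] y [ 0.9667 -0.2556  0.0143] z [ 0.1402  0.482  -0.8649] tilt 30.13 az 73.8 F [ 2.2509 -1.4672  3.3478] w 0.0543 g 44.237330004616524
tool shift mm [ 0.7072  0.2389 -0.9266] scaled [ 0.0024  0.0008 -0.0031]
```

Call:
{"fn": "move_arm", "kwargs": {
  "rows": [1,0,0,0,0,1,0,0,0,0,1,0,0,0,0,1,0,0,0,0,1,0,0,-0.03,0,1,0,0,-0.1,0,1,0,0,-0.13,0,1,-0.05,0,-0.05,0]
}}

```text
time: 11.7
ee_pos: [0.5923, -0.0376, 0.0977]
tcp_rot: [0.763, 0.591, 0.211, -0.151]
contact_force: [0.0, -0.8, 1.1]
gripper_width: 0.0856
grasp_force: 0.0
```

Call:
{"fn": "move_arm", "kwargs": {
  "rows": [0,-0.05,0,-0.04,0,0,0,0,0,0,0,0,0,0,0,0,0,0,0,0,0,0,0,0,0,0,0,0,0,0,0,0,0,0,0]
}}

```text
time: 12.4
ee_pos: [0.5858, -0.0539, 0.0957]
tcp_rot: [0.764, 0.591, 0.209, -0.154]
contact_force: [-0.1, 0.1, 0.2]
gripper_width: 0.0001
grasp_force: 0.0
```

```bash
cat >> h.py <<'E'
A=np.radians(75.2);JX=np.array([np.cos(A),np.sin(A),0]);JY=np.array([-np.sin(A),np.cos(A),0]);SEAT=np.array([.6275,.095,0])
def J(x,y,z): return SEAT+x*JX+y*JY+np.array([0,0,z])
def inj(p): d=np.asarray(p)-SEAT; return np.array([d@JX,d@JY,d[2]])
E
python3 -c "
from h import *
p,R=st();print(inj(p))
rel(J(-.142,0,.018))
s=cams.snapshot('side');t=cams.snapshot('top')
a=crop(s['img'],235,150,110,110,4);b=crop(t['img'],220,150,90,110,4)
cv2.imwrite('pics/e.png',np.hstack([a,b]))"
```

```text
t 12.4 p [ 0.5858 -0.0539  0.0957] q [-0.5783  0.1567 -0.1717  1.412   0.5     1.2032] 
x [0.2143 0.8381 0.5017] y [ 0.967  -0.2546  0.0122] z [ 0.138   0.4825 -0.865 ] tilt 30.12 az 74.0 F [-0.1373  0.0992  0.1773] w 0.0001 g 0.0
[-0.1547  0.0023  0.0957]
t 12.4 p [ 0.5858 -0.0539  0.0957] q [-0.5783  0.1567 -0.1717  1.412   0.5     1.2032] 
x [0.2143 0.8381 0.5017] y [ 0.967  -0.2546  0.0122] z [ 0.138   0.4825 -0.865 ] tilt 30.12 az 74.0 F [-0.1373  0.0992  0.1773] w 0.0001 g 0.0
tool shift mm [-28.0519   1.3659  73.5949] scaled [-0.0935  0.0046  0.2453]
```

View pics/e.png

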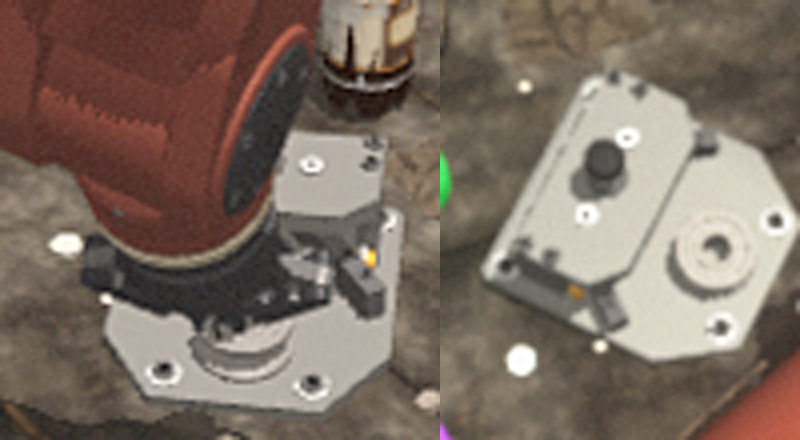

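The pulley is flat on the apron, with its bore at top pixel of about (288.6,211.6). I'll check its lateral offset.

```bash
python3 -c "
from h import *
t=cams.snapshot('top')
T=lambda x,y:(220+(x+.5)/4-.5,150+(y+.5)/4-.5)
for p in [(275,247),(273,247)]:print(inj(onz(t,*T(*p),.036)))
for p in [(336,221),(281,327)]:print('bolt',inj(onz(t,*T(*p),.0115)))
print('knob',inj(onz(t,*T(165,160),.129)))
rel(J(-.150,.00,.018))"
```

```text
[-0.0811 -0.0006  0.036 ]
[-0.0799  0.0001  0.036 ]
bolt [-0.1083 -0.0428  0.0115]
bolt [-0.1077  0.043   0.0115]
knob [-0.0017  0.002   0.129 ]
t 12.55 p [ 0.5858 -0.0543  0.0958] q [-0.5787  0.1568 -0.1715  1.412   0.5     1.2032] 
x [0.2146 0.8381 0.5016] y [ 0.9669 -0.255   0.0124] z [ 0.1383  0.4823 -0.865 ] tilt 30.12 az 74.0 F [-0.8167  0.9655 -0.0507] w 0.0 g 0.0
tool shift mm [-34.7512   1.194   69.8059] scaled [-0.1158  0.004   0.2327]
```

Call:
{"fn": "move_arm", "kwargs": {
  "rows": [0,-0.04,0.002,0.08,0,0,-0.04,0.002,0.08,0,0,-0.036,0,0.072,0,0,0,0,0,0,0,0,0,0,0]
}}

```text
time: 13.05
ee_pos: [0.589, -0.0502, 0.0186]
tcp_rot: [0.764, 0.591, 0.209, -0.154]
contact_force: [0.7, 0.4, -0.0]
gripper_width: 0.0002
grasp_force: 0.0
```

```bash
python3 -c "
from h import *
p,R=st();print(inj(p));rel(J(-.075,0,.018))"
```

```text
t 13.05 p [ 0.589  -0.0502  0.0186] q [-0.5697  0.2316 -0.2345  1.2699  0.5017  1.2134] 
x [0.2149 0.8378 0.5019] y [ 0.9668 -0.2551  0.0119] z [ 0.138   0.4827 -0.8648] tilt 30.14 az 74.0 F [ 0.6837  0.418  -0.0455] w 0.0002 g 0.0
[-0.1502  0.0001  0.0186]
t 13.05 p [ 0.589  -0.0502  0.0186] q [-0.5697  0.2316 -0.2345  1.2699  0.5017  1.2134] 
x [0.2149 0.8378 0.5019] y [ 0.9668 -0.2551  0.0119] z [ 0.138   0.4827 -0.8648] tilt 30.14 az 74.0 F [ 0.6837  0.418  -0.0455] w 0.0002 g 0.0
tool shift mm [64.7373  0.1452 38.2389] scaled [0.2158 0.0005 0.1275]
```

Call:
{"fn": "move_arm", "kwargs": {
  "rows": [0,0.05,0,0.029,0,0,0.029,0,0.017,0,0,0.029,0,0.017,0,0,0.029,0,0.017,0,0,0.029,0,0.017,0,0,0.029,0,0.017,0,0,0.02,0,0.0115,0,0,0,0,0,0]
}}

```text
time: 13.85
ee_pos: [0.608, 0.0231, 0.0178]
tcp_rot: [0.764, 0.591, 0.209, -0.154]
contact_force: [-0.5, 0.9, -0.2]
gripper_width: 0.0002
grasp_force: 0.0
```

```bash
python3 -c "
from h import *
p,R=st();print(inj(p));rel(J(-.055,0,.018))"
```

```text
t 13.85 p [0.608  0.0231 0.0178] q [-0.4399  0.1984 -0.2713  1.1947  0.5184  1.3596] 
x [0.2139 0.838  0.502 ] y [ 0.9671 -0.254   0.012 ] z [ 0.1376  0.4829 -0.8648] tilt 30.14 az 74.1 F [-0.4882  0.8595 -0.1546] w 0.0002 g 0.0
[-0.0745  0.0005  0.0178]
t 13.85 p [0.608  0.0231 0.0178] q [-0.4399  0.1984 -0.2713  1.1947  0.5184  1.3596] 
x [0.2139 0.838  0.502 ] y [ 0.9671 -0.254   0.012 ] z [ 0.1376  0.4829 -0.8648] tilt 30.14 az 74.1 F [-0.4882  0.8595 -0.1546] w 0.0002 g 0.0
tool shift mm [16.921   0.4867  9.5959] scaled [0.0564 0.0016 0.032 ]
```

Call:
{"fn": "move_arm", "kwargs": {
  "rows": [0,0.0115,0,0.0066,0,0,0.0115,0,0.0066,0,0,0.0115,0,0.0066,0,0,0.0115,0,0.0066,0,0,0.0115,0,0.0066,0,0,0,0,0,0]
}}

```text
time: 14.45
ee_pos: [0.6134, 0.0417, 0.0181]
tcp_rot: [0.764, 0.591, 0.21, -0.154]
contact_force: [-0.8, 0.3, -0.3]
gripper_width: -0.0003
grasp_force: 0.0
```

```bash
python3 -c "
from h import *
p,R=st();print(inj(p));
s=cams.snapshot('side');t=cams.snapshot('top')
a=crop(s['img'],255,160,90,90,4);b=crop(t['img'],220,160,90,90,4)
cv2.imwrite('pics/f.png',np.hstack([a,b]))"
```

```text
t 14.45 p [0.6134 0.0417 0.0181] q [-0.4062  0.1937 -0.2755  1.1749  0.5212  1.3992] 
x [0.2142 0.838  0.5018] y [ 0.9669 -0.2547  0.0126] z [ 0.1383  0.4825 -0.8649] tilt 30.13 az 74.0 F [-0.8135  0.2981 -0.3136] w -0.0003 g 0.0006631167165505047
[-0.0552  0.0001  0.0181]
```

View pics/f.png

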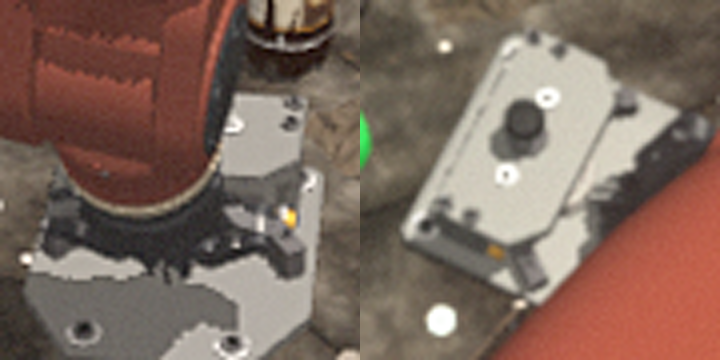

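The arm hides the pulley, but the apron is empty, so it's under the bridge ahead of the fingers. I'll keep pushing gently.

Call:
{"fn": "move_arm", "kwargs": {
  "rows": [0,0.0086,0,0.005,0,0,0.0086,0,0.005,0]
}}

```text
time: 14.75
ee_pos: [0.6152, 0.0451, 0.0181]
tcp_rot: [0.765, 0.59, 0.209, -0.152]
contact_force: [-2.7, -9.2, 1.2]
gripper_width: -0.0001
grasp_force: 5.0
```

Call:
{"fn": "move_arm", "kwargs": {
  "rows": [0,0.0086,0,0.005,0]
}}

```text
time: 14.85
ee_pos: [0.616, 0.0476, 0.0181]
tcp_rot: [0.765, 0.59, 0.208, -0.152]
contact_force: [-3.2, -10.2, 0.9]
gripper_width: 0.0
grasp_force: 5.4
```

Call:
{"fn": "move_arm", "kwargs": {
  "rows": [0,0.0086,0,0.005,0]
}}

```text
time: 14.95
ee_pos: [0.6167, 0.051, 0.0181]
tcp_rot: [0.765, 0.59, 0.209, -0.152]
contact_force: [-2.3, -8.4, 1.6]
gripper_width: 0.0003
grasp_force: 4.2
```

```bash
python3 -c "
from h import *
p,R=st();print(inj(p))"
```

```text
t 14.95 p [0.6167 0.051  0.0181] q [-0.3875  0.1916 -0.2767  1.1627  0.5196  1.4233] 
x [0.216  0.8392 0.4991] y [ 0.9664 -0.2566  0.0133] z [ 0.1392  0.4795 -0.8664] tilt 29.95 az 73.8 F [-2.3084 -8.3827  1.56  ] w 0.0003 g 4.193168320634868
[-0.0453 -0.0008  0.0181]
```

Call:
{"fn": "move_arm", "kwargs": {
  "rows": [0,0.0086,0,0.005,0]
}}

```text
time: 15.05
ee_pos: [0.6175, 0.0541, 0.0181]
tcp_rot: [0.765, 0.59, 0.209, -0.153]
contact_force: [-2.5, -7.7, 1.5]
gripper_width: -0.0004
grasp_force: 4.1
```

Call:
{"fn": "move_arm", "kwargs": {
  "rows": [0,0.0086,0,0.005,0]
}}

```text
time: 15.15
ee_pos: [0.6182, 0.0572, 0.0181]
tcp_rot: [0.764, 0.59, 0.209, -0.153]
contact_force: [-3.0, -10.4, 1.4]
gripper_width: 0.0
grasp_force: 5.6
```

```bash
python3 -c "
from h import *
p,R=st();print(inj(p))"
```

```text
t 15.15 p [0.6182 0.0572 0.0181] q [-0.3766  0.1911 -0.2774  1.1567  0.521   1.4353] 
x [0.2155 0.8389 0.4998] y [ 0.9665 -0.2562  0.0132] z [ 0.1392  0.4803 -0.866 ] tilt 30.0 az 73.8 F [ -3.0379 -10.3814   1.364 ] w 0.0 g 5.550049885787303
[-0.0389 -0.0007  0.0181]
```

Call:
{"fn": "move_arm", "kwargs": {
  "rows": [0,0.005,0,0.0029,0,0,0,0,0,0]
}}

```text
time: 15.35
ee_pos: [0.6184, 0.0601, 0.0182]
tcp_rot: [0.764, 0.591, 0.21, -0.154]
contact_force: [0.1, 0.9, -0.0]
gripper_width: 0.0
grasp_force: 0.0
```

Call:
{"fn": "move_arm", "kwargs": {
  "rows": [0,0.005,0,0.0029,0,0,0,0,0,0]
}}

```text
time: 15.55
ee_pos: [0.6186, 0.0606, 0.018]
tcp_rot: [0.765, 0.59, 0.209, -0.153]
contact_force: [-4.4, -8.9, 4.0]
gripper_width: -0.0003
grasp_force: 4.7
```

```bash
python3 -c "
from h import *
p,R=st();print(inj(p))"
```

```text
t 15.55 p [0.6186 0.0606 0.018 ] q [-0.3705  0.1907 -0.2779  1.1542  0.5209  1.442 ] 
x [0.2158 0.839  0.4995] y [ 0.9666 -0.256   0.0123] z [ 0.1382  0.4802 -0.8662] tilt 29.98 az 73.9 F [-4.3634 -8.8806  4.0356] w -0.0003 g 4.718421102902991
[-0.0355 -0.0002  0.018 ]
```

Call:
{"fn": "move_arm", "kwargs": {
  "rows": [0,0.005,0,0.0029,0,0,0,0,0,0]
}}

```text
time: 15.75
ee_pos: [0.6189, 0.0609, 0.0181]
tcp_rot: [0.765, 0.59, 0.208, -0.152]
contact_force: [-9.2, -16.9, 7.4]
gripper_width: 0.0001
grasp_force: 9.6
```

```bash
python3 -c "
from h import *
p,R=st();print(inj(p))"
```

```text
t 15.75 p [0.6189 0.0609 0.0181] q [-0.3688  0.1902 -0.2777  1.1532  0.5184  1.4454] 
x [0.2172 0.84   0.4973] y [ 0.9663 -0.257   0.012 ] z [ 0.1379  0.4779 -0.8675] tilt 29.83 az 73.9 F [ -9.2153 -16.8817   7.3785] w 0.0001 g 9.580564799252898
[-0.0352 -0.0004  0.0181]
```

The force rises to 20 N with no travel, which is the hard stop. I'll back off and then rise.

Call:
{"fn": "move_arm", "kwargs": {
  "rows": [0,-0.03,0,-0.0174,0,0,-0.06,0,-0.035,0,0,-0.1,0,-0.058,0,0,-0.1,0,-0.058,0,0,0.071,0.002,-0.123,0,0,0.071,0.002,-0.123,0,0,0.071,0.002,-0.123,0,0,0.071,0.002,-0.123,0]
}}

```text
time: 16.55
ee_pos: [0.5934, -0.0341, 0.1902]
tcp_rot: [0.764, 0.59, 0.21, -0.154]
contact_force: [1.3, -0.6, -0.1]
gripper_width: -0.0001
grasp_force: 0.0
```

```bash
python3 -c "
from h import *
p,R=st();print(inj(p))
s=cams.snapshot('side');t=cams.snapshot('top')
a=crop(s['img'],255,160,90,110,4);b=crop(t['img'],220,150,90,110,4)
cv2.imwrite('pics/g.png',np.hstack([a,b]))
rel(J(.0095,0,.165))"
```

```text
t 16.55 p [ 0.5934 -0.0341  0.1902] q [-0.5417  0.1052 -0.0533  1.5618  0.5066  1.2452] 
x [0.2148 0.8376 0.5022] y [ 0.9668 -0.2553  0.0124] z [ 0.1386  0.4829 -0.8646] tilt 30.16 az 74.0 F [ 1.2659 -0.6132 -0.0772] w -0.0001 g 0.0
[-0.1335 -0.      0.1902]
t 16.65 p [ 0.5961 -0.0353  0.1951] q [-0.5415  0.1019 -0.0471  1.5619  0.5074  1.2452] 
x [0.2105 0.8397 0.5005] y [ 0.9667 -0.2552  0.0215] z [ 0.1458  0.4793 -0.8655] tilt 30.06 az 73.1 F [ 0.6569 -0.5807  0.2272] w -0.0001 g 0.0
tool shift mm [109.2217  -3.5637  97.8239] scaled [ 0.3641 -0.0119  0.3261]
```

View pics/g.png

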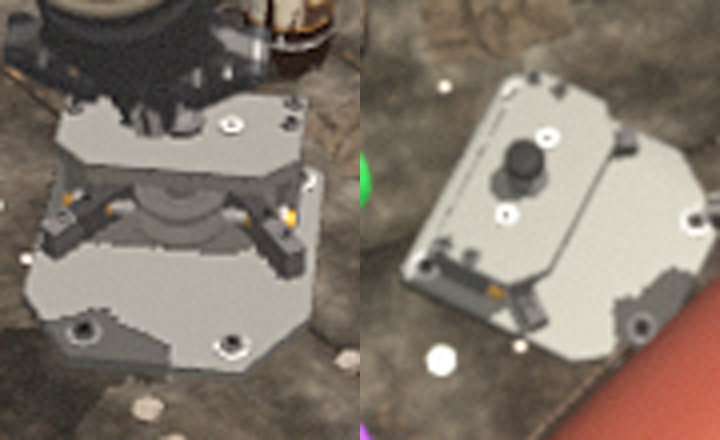

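The pulley is visible under the bridge at (178,215), between the catches and home. Now I'll move over the knob.

Call:
{"fn": "move_arm", "kwargs": {
  "rows": [0,0.091,-0.002,0.0815,0,0,0.091,-0.002,0.0815,0,0,0.091,-0.002,0.0815,0,0,0.08,-0.002,0.07,0,0,0,0,0,0]
}}

```text
time: 17.15
ee_pos: [0.6263, 0.1045, 0.1587]
tcp_rot: [0.763, 0.592, 0.209, -0.155]
contact_force: [-1.1, -1.5, 0.3]
gripper_width: -0.0001
grasp_force: 0.0
```

```bash
python3 -c "
from h import *
p,R=st();print(inj(p))
rel(J(.0085,0,.140))"
```

```text
t 17.15 p [0.6263 0.1045 0.1587] q [-0.295   0.079  -0.1357  1.3692  0.5267  1.5235] 
x [0.2122 0.838  0.5027] y [ 0.9678 -0.2514  0.0107] z [ 0.1353  0.4842 -0.8644] tilt 30.18 az 74.4 F [-1.1204 -1.5068  0.3345] w -0.0001 g 0.0
[0.0088 0.0035 0.1587]
t 17.15 p [0.6263 0.1045 0.1587] q [-0.295   0.079  -0.1357  1.3692  0.5267  1.5235] 
x [0.2122 0.838  0.5027] y [ 0.9678 -0.2514  0.0107] z [ 0.1353  0.4842 -0.8644] tilt 30.18 az 74.4 F [-1.1204 -1.5068  0.3345] w -0.0001 g 0.0
tool shift mm [-9.7145  3.3474 15.9944] scaled [-0.0324  0.0112  0.0533]
```

Call:
{"fn": "move_arm", "kwargs": {
  "rows": [0,-0.016,0.006,0.027,0,0,-0.016,0.005,0.026,0,0,-0.005,0,0.0087,0,0,-0.005,0,0.0087,0,0,-0.005,0,0.0087,0,0,-0.005,0,0.0087,0]
}}

```text
time: 17.75
ee_pos: [0.6309, 0.0989, 0.1298]
tcp_rot: [0.764, 0.59, 0.21, -0.153]
contact_force: [-1.8, -2.4, 4.8]
gripper_width: 0.0001
grasp_force: 2.0
```

```bash
python3 -c "
from h import *
p,R=st();print(inj(p))"
```

```text
t 17.75 p [0.6309 0.0989 0.1298] q [-0.3014  0.1031 -0.1628  1.3166  0.5254  1.5215] 
x [0.215  0.838  0.5015] y [ 0.9666 -0.2558  0.0131] z [ 0.1393  0.4819 -0.8651] tilt 30.11 az 73.9 F [-1.8399 -2.3527  4.801 ] w 0.0001 g 2.0331124364747666
[ 0.0046 -0.0023  0.1298]
```

Call:
{"fn": "move_arm", "kwargs": {
  "rows": [0,-0.005,0,0.0087,0,0,-0.005,0,0.0087,0]
}}

```text
time: 17.95
ee_pos: [0.631, 0.0991, 0.1236]
tcp_rot: [0.764, 0.591, 0.21, -0.153]
contact_force: [-1.8, -1.8, 5.1]
gripper_width: 0.0003
grasp_force: 2.0
```

Call:
{"fn": "move_arm", "kwargs": {
  "rows": [0,-0.005,0,0.0087,0,0,-0.005,0,0.0087,0]
}}

```text
time: 18.15
ee_pos: [0.631, 0.0993, 0.1173]
tcp_rot: [0.764, 0.591, 0.21, -0.153]
contact_force: [-0.9, -2.6, 3.6]
gripper_width: -0.0002
grasp_force: 2.0
```

```bash
python3 -c "
from h import *
p,R=st();print(inj(p))"
```

```text
t 18.15 p [0.631  0.0993 0.1173] q [-0.3006  0.1109 -0.1775  1.294   0.5254  1.5216] 
x [0.2145 0.8382 0.5015] y [ 0.9668 -0.2552  0.013 ] z [ 0.1389  0.482  -0.8651] tilt 30.11 az 73.9 F [-0.9221 -2.5985  3.6034] w -0.0002 g 2.035264417208964
[ 0.0051 -0.0023  0.1173]
```

Call:
{"fn": "move_arm", "kwargs": {
  "rows": [0,-0.005,0,0.0087,0,0,-0.0025,0,0.0043,0]
}}

```text
time: 18.35
ee_pos: [0.631, 0.0994, 0.1126]
tcp_rot: [0.764, 0.591, 0.209, -0.154]
contact_force: [-0.7, -2.5, 3.8]
gripper_width: -0.0
grasp_force: 2.0
```

Call:
{"fn": "move_arm", "kwargs": {
  "rows": [0,-0.0025,0,0.0043,0,0,0,0,0,0]
}}

```text
time: 18.55
ee_pos: [0.6309, 0.0995, 0.1112]
tcp_rot: [0.764, 0.591, 0.209, -0.154]
contact_force: [0.2, -1.7, 1.7]
gripper_width: 0.0002
grasp_force: 0.7
```

Call:
{"fn": "move_arm", "kwargs": {
  "rows": [0,-0.0025,0,0.0043,0,0,0,0,0,0]
}}

```text
time: 18.75
ee_pos: [0.6309, 0.0995, 0.1099]
tcp_rot: [0.764, 0.591, 0.21, -0.154]
contact_force: [0.8, -2.9, 2.7]
gripper_width: -0.0001
grasp_force: 1.6
```

Call:
{"fn": "move_arm", "kwargs": {
  "rows": [0,-0.0025,0,0.0043,0,0,0,0,0,0]
}}

```text
time: 18.95
ee_pos: [0.6311, 0.0996, 0.1096]
tcp_rot: [0.764, 0.591, 0.21, -0.154]
contact_force: [-4.7, -4.3, 11.9]
gripper_width: -0.0
grasp_force: 5.7
```

Call:
{"fn": "move_arm", "kwargs": {
  "rows": [0,-0.0025,0,0.0043,0,0,0,0,0,0]
}}

```text
time: 19.15
ee_pos: [0.6314, 0.0996, 0.1094]
tcp_rot: [0.764, 0.59, 0.21, -0.154]
contact_force: [-9.0, -4.4, 20.8]
gripper_width: -0.0001
grasp_force: 10.2
```

```bash
python3 -c "
from h import *
p,R=st();print(inj(p))"
```

```text
t 19.15 p [0.6314 0.0996 0.1094] q [-0.3007  0.1158 -0.1873  1.2786  0.5269  1.5218] 
x [0.2142 0.8375 0.5027] y [ 0.9667 -0.2555  0.0138] z [ 0.14    0.4831 -0.8643] tilt 30.19 az 73.8 F [-9.0069 -4.4296 20.7817] w -0.0001 g 10.178053176496178
[ 0.0054 -0.0026  0.1094]
```

Hard stop reached at full depth. I'll lift off, move clear and check.

Call:
{"fn": "move_arm", "kwargs": {
  "rows": [0,0.01,0,-0.0174,0,0,0.03,0,-0.052,0,0,0.07,0,-0.12,0,0,0.07,0,-0.12,0,0,-0.1,0,-0.1,0,0,-0.1,0,-0.1,0,0,-0.1,0,-0.1,0,0,-0.1,0,-0.1,0]
}}

```text
time: 19.95
ee_pos: [0.5865, -0.0594, 0.2579]
tcp_rot: [0.764, 0.591, 0.209, -0.154]
contact_force: [0.8, -1.9, 0.4]
gripper_width: 0.0
grasp_force: 0.0
```

Call:
{"fn": "move_arm", "kwargs": {
  "rows": [0,-0.1,0,-0.1,0,0,-0.1,0,-0.1,0,0,0,0,0,0]
}}

```text
time: 20.25
ee_pos: [0.5655, -0.142, 0.2797]
tcp_rot: [0.765, 0.589, 0.209, -0.153]
contact_force: [0.6, -0.8, -0.9]
gripper_width: -0.0003
grasp_force: 0.0
```

```bash
python3 -c "
from h import *
p,R=st();print(inj(p))
s=cams.snapshot('side');t=cams.snapshot('top')
a=crop(s['img'],255,160,90,110,4);b=crop(t['img'],220,150,90,110,4)
cv2.imwrite('pics/i.png',np.hstack([a,b]))
for z in (.106,.129):print(z,proj(s,J(0,0,z)),proj(t,J(0,0,z)))"
```

```text
t 20.25 p [ 0.5655 -0.142   0.2797] q [-0.7222  0.1962  0.2043  1.8199  0.471   1.0496] 
x [0.2185 0.8374 0.501 ] y [ 0.9657 -0.2594  0.0124] z [ 0.1403  0.4811 -0.8654] tilt 30.07 az 73.7 F [ 0.5562 -0.7546 -0.9381] w -0.0003 g 0.0
[-0.245  -0.0006  0.2797]
0.106 (np.float64(299.9452538110863), np.float64(183.08033021444763)) (np.float64(261.03199986118307), np.float64(191.3510403841026))
0.129 (np.float64(299.9885943511244), np.float64(175.10245171629745)) (np.float64(260.6495421270163), np.float64(188.69943380947547))
```

View pics/i.png

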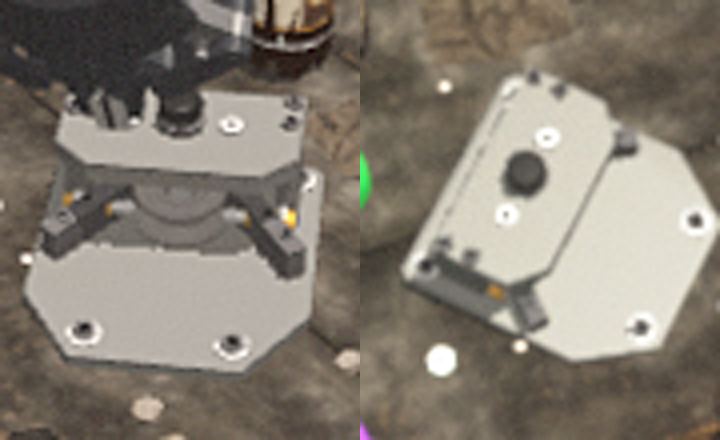

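The knob, at (180,110) in the side crop and (525,172) in the top crop, is down on the bridge. The pulley sits under it and the arm is clear, so I'll hand in.

```bash
python3 -c "
from plant import manip
print(manip.close_job())"
```

```text
the job is handed in; nothing more can be done
None
```

The small pulley is home against both rails (20 N push, no further travel) with the plunger pressed to its stop, and the job was handed in at about 20 s of the 64 s allowed; hand-in returned no verdict.

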